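# Slide a test strip out over its tray's edge and lay it on the bend rest

## Robot

A 7-joint arm with a two-finger parallel gripper is mounted at the origin on a cart in front of the work surface, level with it; the furniture and walls round the work are solid. World frame = base frame: x ahead of the robot, y to its left, z up, the work surface at z = 0. Lengths are in m, angles in rad, forces in N, time in s.
With the tool pointing down it reaches from about 0.35 to 0.9 m from the base axis. Payload 8.1 kg.
Tool frame: the origin (TCP) lies between the finger pads; the fingertips stand finger_overhang ahead of it and the grasp point (between the pads) lies 6 mm ahead of it (finger_overhang is the distance from the TCP to the fingertips, in m); z points along the fingers, y is the direction in which the jaws open and shut (so a half turn about z gives the same grasp; the last joint's range is limited). The gripper opens to 85 mm and grips with 20 to 120 N. Pads are 22 mm wide; open, the fingers measure 114 mm over their backs; the gripper's body (76 mm by 85 mm) begins 54 mm behind the grasp point. The pads swing forward as they close: fully open they stand 13 mm farther back than shut.
Start: joints at [1.202, 0.434, 0.025, 1.573, -0.012, 1.134, -0.075], TCP at [0.164, -0.603, 0.256] pointing down, gripper open.
Joint ranges: [-2.62, 2.62], [-0.44, 2.09], [-1.27, 1.32], [0.08, 2.57], [-1.32, 4.46], [0.12, 2], [-2.74, 2.74]. Speed limits (rad/s): [2.22, 2.22, 3.01, 3.01, 3.14, 3.14, 3.14].

## Interface

Orientations are given as a unit quaternion [x, y, z, w].
In Python, from cell import * gives the robot as it stands. The module is installed in compiled form; this text tells all that it offers.
- The arm moves only by the tool jog_arm, never from a script. Its argument "deltas" is a list of rows, each a list of 5 numbers: the shift along the tool's x, y, z in mm, then the turn about the tool's z in degrees, then the opening, from 0 (shut) to 1 (fully open). In form: [[dx, dy, dz, twist, gripper], ...]. A call has 1 to 12 rows; each row is the pose to reach, as a shift and turn from the pose commanded when the call began, along the tool's axes at that moment; what a row does not reach only later rows make up. A row lasts 1/12 s, in which the tool goes at most 41.7 mm and 7.16 degrees, less where a joint would pass 70% of its speed; a pose out of reach is approached as far as the arm can. A call with a gripper value outside its range is refused whole. The fingers move at their own pace and stop on an object; the grip force is fixed at half the most. Time passes only in rows, so rows that repeat a pose let the fingers close. It gives the time, the measured TCP pose, the force and the opening at its end, in the units of the state.
- observe(): the state, without advancing time (a new reading comes with each control period).
- snapshot(name): name is "scene" or "top" or "wrist"; returns (picture, depth): 480x640x3 uint8, blue, green, red; 480x640 float32, m along the optical axis (not along the pixel's ray), 0 where there is no reading.
- camera_params(name): a dict with "fx", "fy", "cx", "cy" (pixels), "position" and "orientation" of the camera in the world; the wrist camera has in their place "tool_from_camera" (4x4, takes a point from camera to tool coordinates, whose origin is the TCP and whose axes are the flange's). Camera axes: x right, y down, z forward; pixel columns grow to the right and rows downward; lengths in m; the calibration is good to about 2 mm. A picture is of the moment at which its call begins: read the wrist's pose just before it. camera_params takes no time and is no camera call.
- finish_job(): hands the job in, once; it reports no verdict.
Trained networks look in the newest picture that a camera, given by its name, has taken for a name from the list of things; names that differ only in an ending like _2 or _b are one class to them, and where a whole thing is asked for, a point or a joint stands for the part that bears it (a point fixed in the world has none). Each returns a list of dicts, best first, with "p" (0 to 1); they miss things now and then, are a little off and sometimes report something else, mostly with a low value. They report only what shows in the picture. A call takes as long as a camera call. They do not tell look-alikes from the thing itself.
- boxes_of(camera, thing): "at" ([x, y, z] in m, in world coordinates, good to about 4 mm: the middle of the surface that is visible of it).
- place_of(camera, thing): "at" ([x, y, z] in m, in world coordinates, good to about 4 mm: a listed point, or the origin of a listed thing).
The state is a dict: "t": time; "qpos": joint angles; "qd": joint speeds; "effort": joint torques, N m; "position": TCP position; "eef_rot": TCP orientation; "wrist_force": force on the tool from outside, world axes, zero at the start; "torque": the same for the moment, N m; "width": finger opening in m.
Only numpy, scipy, OpenCV 4.12 (cv2) and the standard library are available. Lean on these libraries where they do the work, as an engineer would, in place of code of your own. Each camera call takes 0.05 s, during which the arm holds its last target.

## Task

The flat steel test strip lies between the low side rails of its loading tray, where it cannot be gripped. Slide it along the tray until its end sticks out well past the open front edge, pinch that end, and lay the strip flat across both rollers of the bend rest, centred and square to the rollers. Let it go there, and leave the loupe, the round mounted specimen and the small notched bar where they are.

Things in the scene. Friction and masses are not known exactly. Their poses are not given: they have to be found in the camera images.
- strip_center (a point): centre of the loose flat steel strip, 130 long (its x axis) x 40 wide (y) x 4 thick (z) mm, 150 g, ground smooth (slides easily on the deck), with a thin scribed line across its middle. It starts lying on the tray's deck, lengthwise between the rails, its front end 5 to 14 mm behind the open front edge
- tray: dark steel tray, fixed. Origin: centre of underside. Plinth 150 (x) x 60 (y) mm, flat deck 45 mm above the worktop; a 10 mm high foot is 84 mm wide (y). Open front at its own -x end (towards the robot, yaw within 0.35 rad). Along both sides of the deck run rails, 43 mm apart inside, 2.5 mm high: the strip's top stands 1.5 mm above them. A back stop (4 mm above the deck) closes the +x end
- tray_edge (a point): middle of the upper front edge of the tray's deck (75 mm along the tray's -x from its centre, 45 mm above the worktop); same axes as the tray. In front of it is free space down to the worktop. 35 to 50 mm of strip past it leave room for the fingers (it tips at 65). Slide it by pressing a closed fingertip on its top with 5 to 15 N and dragging, or push its back end
- rest_top (a point): middle between the two roller tops of the light grey bend rest (fixed), 47 mm above the worktop. Rollers 12 mm thick, 74 mm long, along the rest's y at x = -25 and +25 mm, on pedestals; base 90 (x) x 84 (y) x 12 (high) mm. x points away from the robot (yaw within 0.35 rad). The strip lies with its length along x, its centre 2 mm above this point, 40 mm sticking out beyond each roller's axis
- loupe: bystander: black loupe, diameter 33, height 35 mm, standing behind and between the tray and the rest; origin at its underside
- specimen_3: bystander: round mounted specimen, diameter 30, height 19 mm, between the tray and the rest, at the back; origin at its underside
- notched_bar_0: bystander: small notched steel bar 10x55x10 mm, lying between the tray and the rest, at the front; origin at its underside
Things that resemble listed ones, but are neither listed nor needed, are in the scene too. Leave any purple look-alike of the part that bears strip_center alone.

How it is judged:
On the way:
1. the strip, still lying flat on the tray's deck, sticks out past the open front edge by at least 12 mm (x of strip_center in the frame of tray_edge between -0.005 and 0.053 m and z of strip_center in the frame of tray_edge between -0.002 and 0.005 m and angle between strip_center's own z axis and vertical below 0.06 rad and contact force between strip and tray above 0.2 N), for 0.2 s.
At the end, for the whole second after the job is handed in: the strip lies flat and at rest on both rollers of the bend rest, its centre within 15 mm of the middle along its length and 12 mm across, its length square to the rollers within about 10 degrees (x of strip_center in the frame of rest_top between -0.015 and 0.015 m and y of strip_center in the frame of rest_top between -0.012 and 0.012 m and z of strip_center in the frame of rest_top between -0.002 and 0.006 m and angle between the x axis of strip_center and the x axis of rest_top, either way round below 0.17 rad and angle between strip_center's own z axis and vertical below 0.06 rad and contact force between strip and rest above 0.3 N and linear speed of strip below 0.02 m/s); the robot touches nothing.
It fails at once if the loupe, the mounted specimen or the notched bar is shoved more than 20 mm (distance of any of loupe, specimen_3, notched_bar_0 from where it was at the start of the episode above 0.02 m).
It also fails if it takes over 42 s, if anything falls off the work surface, if the arm or the gripper's body presses on something with over 40 N, if the wrist force passes 120 N, or if a joint passes its speed limit or range.

## Working session

There is one attempt and no reset: what is moved stays moved. The work goes in short steps, Python scripts to look and compute and a tool call to move; the robot and the scene stay as the last step left them, time stands still between calls to the robot, and variables do not carry over. Pictures are saved under pics/ and viewed, and the job is handed in when it is done.

Besides the shell and the picture viewer there is one more tool, called after "Emit:" by a JSON object that holds its "name" and its "arguments". jog_arm: Moves the arm, as the interface text tells. Its arguments: {"type":"object","properties":{"deltas":{"type":"array"}},"required":["deltas"]}

```bash
mkdir -p pics
python3 - <<'E'
from cell import *
import cv2
o=observe(); print({k:o[k] for k in('t','position','eef_rot','width','wrist_force')})
for c in ("top","scene"):
    p,d=snapshot(c); cv2.imwrite(f'pics/{c}0.png',p); 
    k=camera_params(c); print(c,k)
    if c=="top":
        import numpy as np; np.save('top_d.npy',d)
    for th in ("strip_center","tray","tray_edge","rest_top","loupe","specimen_3","notched_bar_0"):
        print(c,th,[(round(r['p'],2),[round(v,3) for v in r['at']]) for r in place_of(c,th)])
print(observe()['t'])
E
```

```text
{'t': 0.0, 'position': array([ 0.16401947, -0.60262444,  0.25552745]), 'eef_rot': array([ 9.91185294e-01,  1.32480600e-01, -1.62354850e-04, -7.59151507e-04]), 'width': 0.08559215165456321, 'wrist_force': array([0.83405098, 0.92547438, 0.72439843])}
top {'fx': 479.8466105008183, 'fy': 479.8466105008183, 'cx': 328.7523163180398, 'cy': 233.38488029006697, 'position': array([ 0.40717335, -0.01712356,  0.89507976]), 'orientation': array([ 0.71008179, -0.69970493,  0.05355504, -0.0576951 ])}
top strip_center [(0.96, [0.386, 0.125, 0.009]), (0.8, [0.592, 0.171, 0.047]), (0.75, [0.429, -0.13, -0.0])]
top tray [(0.87, [0.594, 0.172, 0.005])]
top tray_edge [(0.76, [0.522, 0.195, 0.041])]
top rest_top [(0.95, [0.592, -0.126, 0.046])]
top loupe [(0.87, [0.721, -0.001, 0.001])]
top specimen_3 [(0.54, [0.651, -0.004, 0.001])]
top notched_bar_0 [(0.54, [0.429, -0.004, -0.0])]
scene {'fx': 566.4802605515849, 'fy': 566.4802605515849, 'cx': 318.68601259991533, 'cy': 241.4845677165784, 'position': array([0.05327267, 0.53921255, 0.45412447]), 'orientation': array([-0.31631944,  0.78929241, -0.49304935,  0.18401588])}
scene strip_center [(0.91, [0.594, 0.172, 0.051]), (0.86, [0.384, 0.126, 0.004]), (0.56, [0.426, -0.128, 0.01])]
scene tray [(0.88, [0.595, 0.172, 0.0])]
scene tray_edge [(0.93, [0.521, 0.201, 0.049])]
scene rest_top [(0.64, [0.594, -0.128, 0.046])]
scene loupe [(0.94, [0.72, -0.007, -0.002])]
scene specimen_3 [(0.62, [0.648, -0.003, 0.005])]
scene notched_bar_0 [(0.54, [0.431, 0.001, -0.001])]
0.8
```

View pics/top0.png

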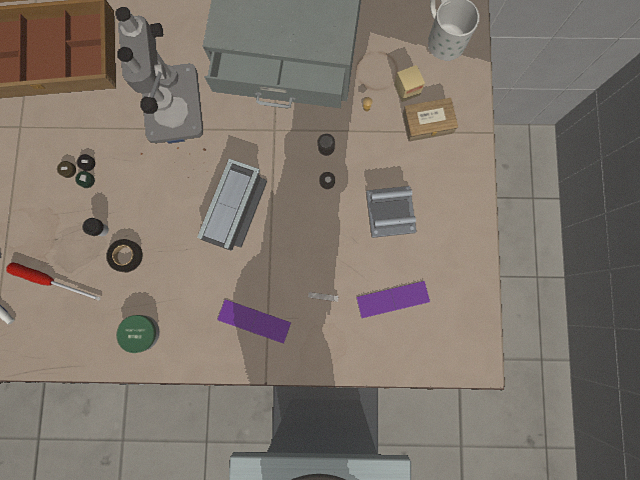

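View pics/scene0.png

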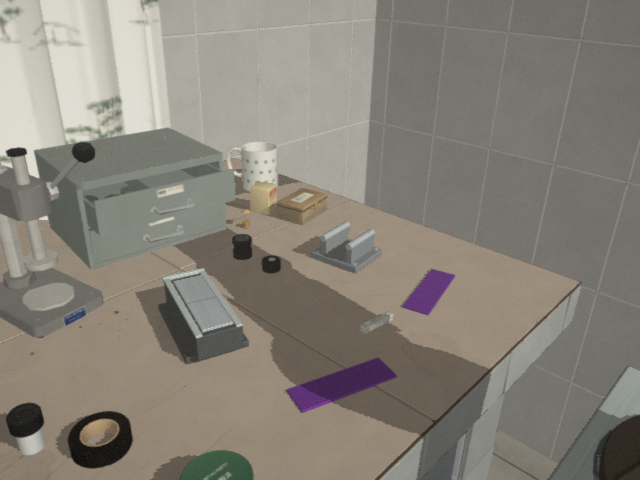

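The top picture shows three strip-like things: a grey strip in the tray at (232,200), a purple strip at (254,321) and a purple strip at (393,299). By the description I choose the grey one in the tray. A close crop will check that.

Run:
```python
import cv2,numpy as np
p=cv2.imread('pics/top0.png')
a=cv2.resize(p[150:260,185:285],None,fx=5,fy=5,interpolation=cv2.INTER_CUBIC)
b=cv2.resize(p[175:245,355:425],None,fx=5,fy=5,interpolation=cv2.INTER_CUBIC)
c=np.zeros((550,850,3),np.uint8); c[:550,:500]=a; c[:350,500:]=b
cv2.imwrite('pics/crop0.png',c[:, :800] if 0 else cv2.resize(c,(800,518)))
cv2.imwrite('pics/cropa.png',a);cv2.imwrite('pics/cropb.png',b)
```

```text
(no output)
```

View pics/cropa.png

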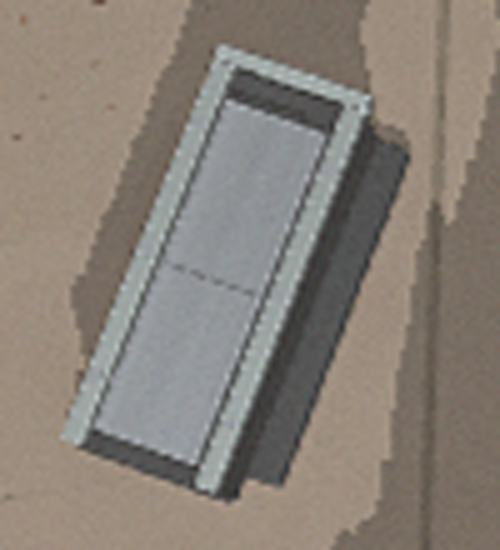

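View pics/cropb.png

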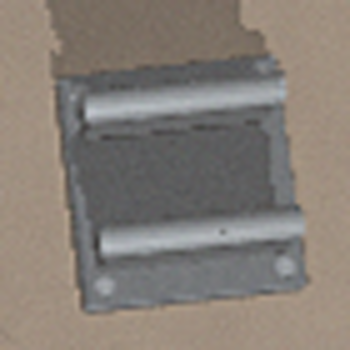

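The crop shows the grey strip with its scribed line at crop (212,280), lying between the rails with clear deck behind it. The rest shows two rollers. Next I turn the corners into world positions.

```bash
cat > h.py <<'E'
from cell import *
import numpy as np, cv2
from scipy.spatial.transform import Rotation as R
def ray(c,uv,z,pose=None):
    k=camera_params(c)
    if c!='wrist': M=R.from_quat(k['orientation']).as_matrix(); P=np.array(k['position'])
    else:
        T=np.eye(4);T[:3,:3]=R.from_quat(pose['eef_rot']).as_matrix();T[:3,3]=pose['position'];T=T@k['tool_from_camera'];M=T[:3,:3];P=T[:3,3]
    uv=np.atleast_2d(uv).astype(float)
    d=np.c_[(uv[:,0]-k['cx'])/k['fx'],(uv[:,1]-k['cy'])/k['fy'],np.ones(len(uv))]@M.T
    return P+d*((z-P[2])/d[:,2])[:,None]
def proj(c,X,pose=None):
    k=camera_params(c)
    if c!='wrist': M=R.from_quat(k['orientation']).as_matrix(); P=np.array(k['position'])
    else:
        T=np.eye(4);T[:3,:3]=R.from_quat(pose['eef_rot']).as_matrix();T[:3,3]=pose['position'];T=T@k['tool_from_camera'];M=T[:3,:3];P=T[:3,3]
    q=(np.atleast_2d(X)-P)@M
    return np.c_[q[:,0]/q[:,2]*k['fx']+k['cx'],q[:,1]/q[:,2]*k['fy']+k['cy']]
E
python3 - <<'E'
from h import *
np.set_printoptions(precision=4,suppress=True)
f=lambda L,o,z: ray('top',(np.array(L)+.5)/5-.5+np.array(o),z)
s=f([(225,98),(330,132),(202,465),(97,430)],(185,150),.049)
ax=lambda v:np.degrees(np.arctan2(v[1],v[0]))
print('strip',s.mean(0),'len',np.linalg.norm(s[0]-s[3]),'wid',np.linalg.norm(s[0]-s[1]),ax(s[0]-s[3]),ax(s[1]-s[2]),ax(s[0]-s[1])-90)
t=f([(222,45),(372,98),(222,497),(63,440)],(185,150),.0475)
print('tray',t.mean(0),np.linalg.norm(t[0]-t[3]),np.linalg.norm(t[0]-t[1]),ax(t[0]-t[3]),ax(t[1]-t[2]))
print('edge',(t[2]+t[3])/2)
r=f([(82,108),(285,90),(303,222),(100,245)],(355,175),.045)
print('rest',r.mean(0),np.linalg.norm(r[0]-r[1]),np.linalg.norm(r[0]-r[3]),ax(r[0]-r[3]),ax(r[1]-r[2]),ax(r[0]-r[1])-90,ax(r[3]-r[2])-90)
o=observe();print(R.from_quat(o['eef_rot']).as_matrix(), camera_params('wrist'))
E
```

```text
strip [0.5898 0.1724 0.049 ] len 0.12956793576533202 wid 0.040785948078496226 -17.952803973589653 -18.287421280028294 -17.52492761206649
tray [0.5947 0.1706 0.0475] 0.15559930464153784 0.059132629566655964 -18.71308250166927 -17.964588791352657
edge [0.5209 0.1951 0.0475]
rest [ 0.5907 -0.1267  0.045 ] 0.07412238858590821 0.050862766611503546 7.384563516850106 6.89671453335581 5.990542803279041 7.374181890445669
[[ 0.9649  0.2625 -0.    ]
 [ 0.2625 -0.9649 -0.    ]
 [-0.      0.     -1.    ]] {'fx': 411.39494615804796, 'fy': 411.39494615804796, 'cx': 318.5935404890193, 'cy': 236.15672356378525, 'tool_from_camera': array([[-0.0004, -0.9521, -0.3059,  0.0799],
       [ 1.    , -0.0003, -0.0004,  0.0001],
       [ 0.0003, -0.3059,  0.9521, -0.1177],
       [ 0.    ,  0.    ,  0.    ,  1.    ]])}
```

Emit:
{"name": "jog_arm", "arguments": {"deltas": [[9,-8,0,0.5,0],[23,-22,0,1.2,0],[45,-43,0,2.3,0],[72,-69,0,3.7,0],[100,-96,0,5.1,0],[127,-122,0,6.6,0],[154,-148,0,8,0],[182,-174,0,9.4,0],[209,-201,0,10.8,0],[237,-227,0,12.2,0],[264,-253,0,13.6,0],[292,-280,0,15,0]]}}

```text
t: 1.8
position: [0.3729, -0.2548, 0.2567]
eef_rot: [1.0, 0.001, 0.0, 0.0]
wrist_force: [1.5, -0.2, 0.0]
width: 0.0001
```

Run:
```python
import cell
print([n for n in dir(cell) if n[0]!='_'])
o=cell.observe();print(o['t'],o['qpos'],o['position'],o['eef_rot'],o['width'],o['wrist_force'],getattr(cell,'finger_overhang',None))
```

```text
['MotionError', 'boxes_of', 'camera_params', 'finger_overhang', 'finish_job', 'observe', 'place_of', 'snapshot']
1.8 [ 0.61506624  0.16165643 -0.15330957  1.9639034   0.02930111  1.01719035
 -1.12017999] [ 0.37293116 -0.25476553  0.25665787] [9.99999236e-01 1.13882795e-03 3.24694930e-04 3.54114124e-04] 0.00011811373474625785 [ 1.46658284 -0.20096042  0.01726071] 0.025
```

Emit:
{"name": "jog_arm", "arguments": {"deltas": [[20,-33,0,1.5,0],[41,-66,0,3,0],[61,-99,0,4.5,0],[81,-132,0,6,0],[102,-165,0,7.5,0],[122,-198,0,9,0],[142,-231,0,10.5,0],[162,-264,0,12,0],[182,-297,0,13.5,0],[202,-330,0,15,0],[222,-365,0,16.6,0],[240,-398,0,18.2,0]]}}

```text
t: 2.8
position: [0.6117, 0.1447, 0.2563]
eef_rot: [0.988, -0.157, 0.0, -0.0]
wrist_force: [0.3, -0.8, 0.1]
width: -0.0
```

Run:
```python
from h import *
np.set_printoptions(precision=4,suppress=True)
o=observe();print(o['t'],o['qpos'],o['qd'],o['position'],R.from_quat(o['eef_rot']).as_matrix())
p,d=snapshot('wrist');cv2.imwrite('pics/w1.png',p)
import pickle;pickle.dump(o,open('o1.pkl','wb'))
```

```text
2.8 [-0.1183  0.4621 -0.2946  1.5435  0.1419  1.1567 -2.3268] [-0.6537  0.4661  0.0774 -0.7512  0.0855  0.2923 -0.8573] [0.6117 0.1447 0.2563] [[ 0.9507 -0.31    0.0003]
 [-0.31   -0.9507  0.0001]
 [ 0.0003 -0.0002 -1.    ]]
```

View pics/w1.png

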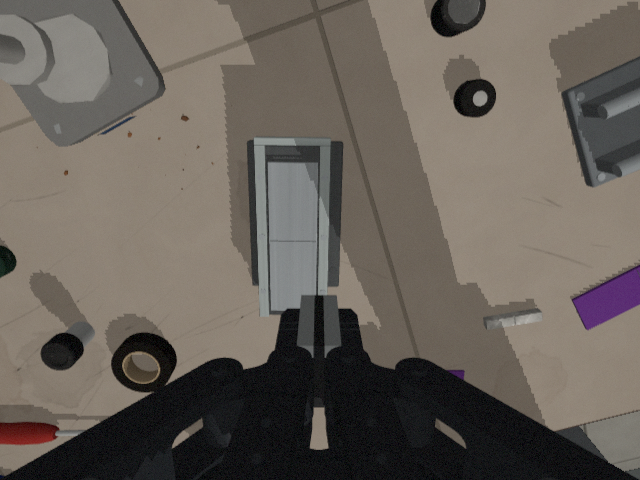

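The wrist picture shows the strip between the rails with its scribed line near (292,241), and the loupe at (457,12) and specimen at (475,98) clear of the tool. I'll go above the press point, about 35 mm behind the strip's centre.

Emit:
{"name": "jog_arm", "arguments": {"deltas": [[3,-9,20,0,0],[5,-17,50,0,0],[5,-18,80,0,0],[5,-18,110,0,0],[5,-18,135,0,0],[5,-18,150,0,0],[5,-18,155,0,0],[5,-18,155,0,0]]}}

```text
t: 3.52
position: [0.6204, 0.1579, 0.1]
eef_rot: [0.988, -0.156, -0.001, 0.001]
wrist_force: [-0.3, -0.5, 0.2]
width: -0.0003
```

Run:
```python
from h import *
np.set_printoptions(precision=4,suppress=True)
o=observe();print(o['t'],o['qpos'],np.abs(o['qd']).max(),o['position'],R.from_quat(o['eef_rot']).as_matrix()[:2,0],o['wrist_force'])
p,d=snapshot('wrist');cv2.imwrite('pics/w2.png',p)
import pickle;pickle.dump(o,open('o2.pkl','wb'))
th=np.radians(-18.1);u=np.array([np.cos(th),np.sin(th)])
print('tool rel strip', (o['position'][:2]-[.5895,.172])@u,(o['position'][:2]-[.5895,.172])@[-u[1],u[0]])
```

```text
3.5167 [-0.1559  0.6331 -0.2677  1.6739  0.2069  0.865  -2.3939] 0.03547924416047605 [0.6204 0.1579 0.1   ] [ 0.9512 -0.3086] [-0.2961 -0.5176  0.2058]
tool rel strip 0.03374762056892953 -0.0037980279438535507
```

View pics/w2.png

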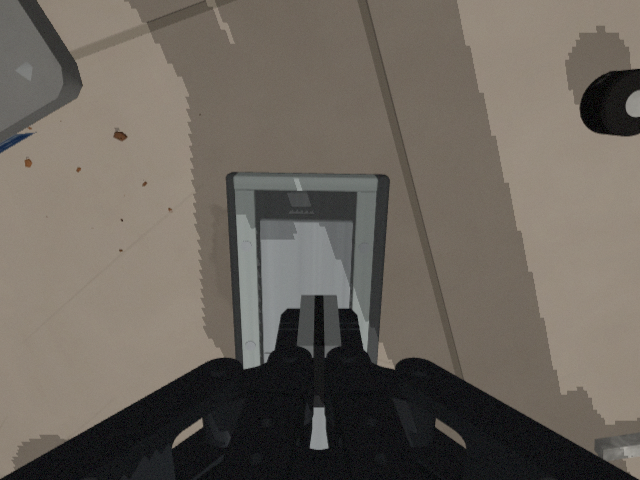

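Emit:
{"name": "jog_arm", "arguments": {"deltas": [[0,-2,8,0,0],[0,-4,15,0,0],[0,-4,20,0,0],[0,-4,22,0,0],[0,-4,23,0,0],[0,-4,24,0,0],[0,-4,25,0,0]]}}

```text
t: 4.15
position: [0.6225, 0.1621, 0.0764]
eef_rot: [0.988, -0.156, 0.0, -0.0]
wrist_force: [-0.3, -0.3, -0.2]
width: -0.0001
```

Emit:
{"name": "jog_arm", "arguments": {"deltas": [[0,0,0.5,0,0],[0,0,1,0,0],[0,0,1,0,0]]}}

```text
t: 4.4
position: [0.6224, 0.1621, 0.0753]
eef_rot: [0.988, -0.156, 0.0, 0.0]
wrist_force: [-0.4, 0.0, 0.0]
width: -0.0002
```

Emit:
{"name": "jog_arm", "arguments": {"deltas": [[0,0,0.5,0,0],[0,0,1,0,0],[0,0,1.3,0,0],[0,0,1.3,0,0]]}}

```text
t: 4.73
position: [0.6224, 0.1621, 0.0742]
eef_rot: [0.988, -0.156, 0.0, -0.0]
wrist_force: [-0.2, -0.2, 3.4]
width: -0.0001
```

Emit:
{"name": "jog_arm", "arguments": {"deltas": [[0,0,0.5,0,0],[0,0,0.7,0,0],[0,0,0.7,0,0]]}}

```text
t: 4.98
position: [0.6225, 0.1622, 0.0742]
eef_rot: [0.988, -0.156, 0.0, -0.0]
wrist_force: [-2.3, -2.0, 9.8]
width: -0.0
```

Emit:
{"name": "jog_arm", "arguments": {"deltas": [[-2,0,0,0,0],[-5,0,0,0,0],[-8,0,0,0,0],[-12,0,0,0,0],[-15,0,0,0,0]]}}

```text
t: 5.4
position: [0.6092, 0.1669, 0.0742]
eef_rot: [0.988, -0.156, 0.001, -0.001]
wrist_force: [2.1, -0.4, 5.2]
width: 0.0002
```

Run:
```python
from h import *
o=observe();print(o['t'],o['position'])
p,d=snapshot('top');cv2.imwrite('pics/t3.png',cv2.resize(p[130:270,165:305],None,fx=4,fy=4))
p,d=snapshot('scene');cv2.imwrite('pics/s3.png',cv2.resize(p[230:380,130:280],None,fx=4,fy=4))
```

```text
5.4 [0.60919198 0.16693737 0.07419834]
```

View pics/s3.png

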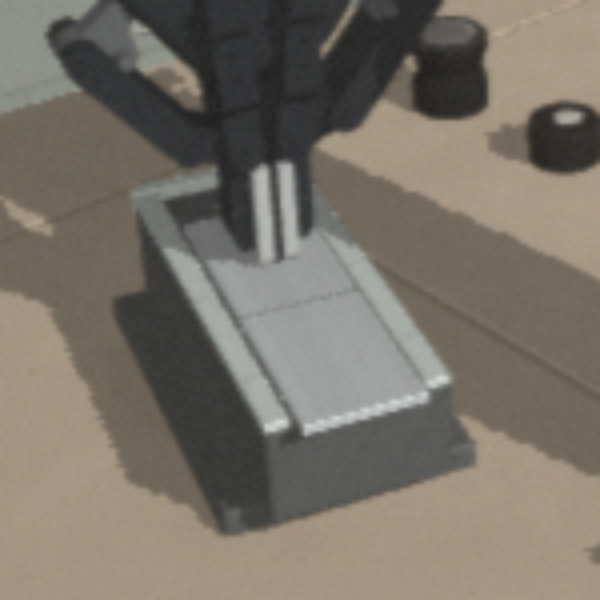

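The crop shows the strip moving with the fingertip; its front edge at (365,415) is now past the tray's edge. I'll go on dragging.

Emit:
{"name": "jog_arm", "arguments": {"deltas": [[-2,0,0.3,0,0],[-5,0,0.3,0,0],[-9,0,0.3,0,0],[-13,0,0.3,0,0],[-17,0,0.3,0,0],[-21,0,0.3,0,0],[-25,0,0.3,0,0],[-29,0,0.3,0,0],[-33,0,0.3,0,0],[-36,0,0.3,0,0],[-38,0,0.3,0,0],[-38,0,0.3,0,0]]}}

```text
t: 6.5
position: [0.573, 0.179, 0.0742]
eef_rot: [0.988, -0.156, 0.001, -0.001]
wrist_force: [-0.2, -0.6, 7.7]
width: 0.0002
```

Run:
```python
from h import *
o=observe();print(o['t'],o['position'],o['wrist_force'])
p,d=snapshot('top');cv2.imwrite('pics/t4.png',cv2.resize(p[150:270,165:305],None,fx=5,fy=5,interpolation=cv2.INTER_CUBIC))
p,d=snapshot('scene');cv2.imwrite('pics/s4.png',cv2.resize(p[230:400,130:280],None,fx=3.5,fy=3.5))
```

```text
6.5 [0.57301557 0.17900256 0.07416638] [-0.22525254 -0.55639745  7.65381431]
```

View pics/s4.png

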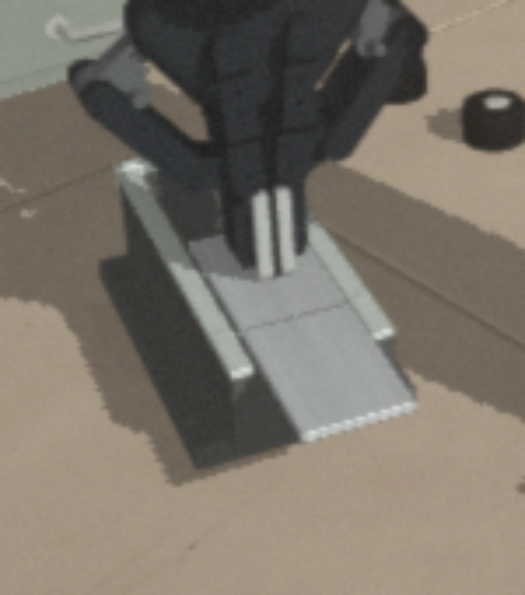

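View pics/t4.png

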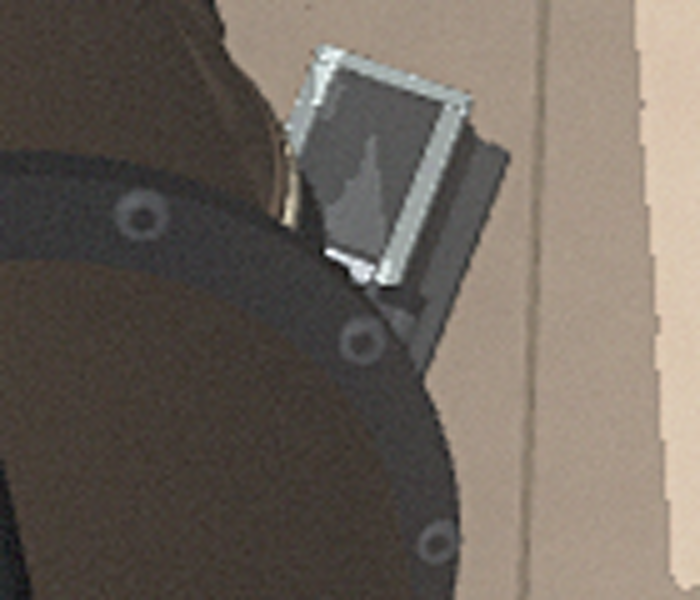

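The crop shows about a third of the strip past the front edge (front corners at (302,440) and (415,405)), lying flat. I'll lift off and back away with the fingers opening.

Emit:
{"name": "jog_arm", "arguments": {"deltas": [[0,0,-5,0,0],[0,0,-20,0,0],[0,0,-45,0,0.3],[0,0,-70,0,0.7],[-15,0,-90,0,1],[-40,0,-100,0,1],[-65,0,-100,0,1],[-80,0,-100,0,1],[-83,0,-100,0,1],[-83,0,-100,0,1],[-83,0,-100,0,1]]}}

```text
t: 7.52
position: [0.4937, 0.2037, 0.1731]
eef_rot: [0.988, -0.156, 0.0, 0.0]
wrist_force: [0.1, -0.3, 0.6]
width: 0.0854
```

Run:
```python
from h import *
o=observe();print(o['t'],o['position'],o['width'],np.abs(o['qd']).max(),o['qpos'][6])
import pickle;pickle.dump(o,open('o5.pkl','wb'))
p,d=snapshot('wrist');cv2.imwrite('pics/w5.png',p)
p,d=snapshot('top');cv2.imwrite('pics/t5.png',cv2.resize(p[150:270,165:305],None,fx=5,fy=5,interpolation=cv2.INTER_CUBIC))
print(place_of('wrist','strip_center'))
```

```text
7.5167 [0.4937043  0.20366961 0.17306065] 0.0853954963594674 0.013229499207654243 -2.5312676594981713
[{'at': [0.3843, 0.1268, 0.0019], 'p': 0.77}, {'at': [0.5386, 0.1908, 0.0474], 'p': 0.7}]
```

View pics/w5.png

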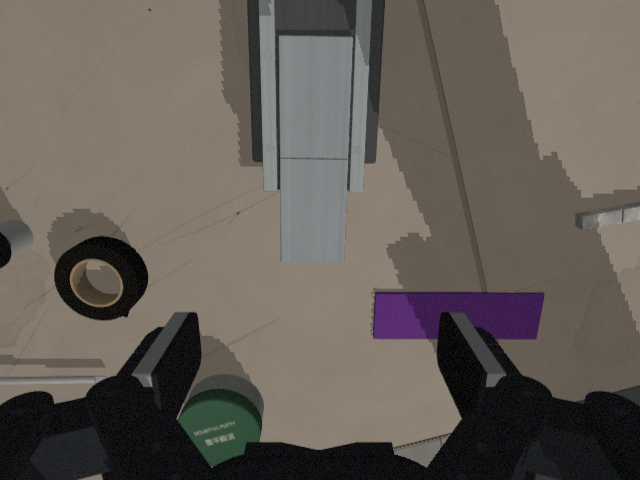

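View pics/t5.png

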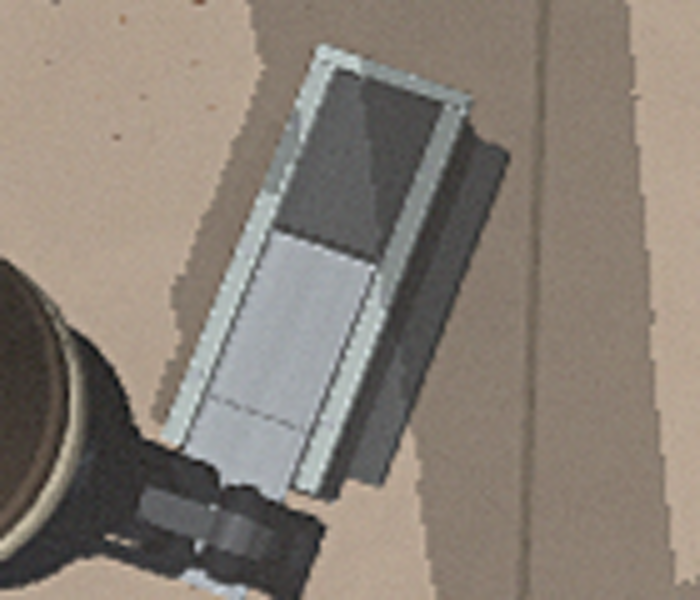

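The wrist picture shows the strip's front end at row 262 (columns 281–345), the scribed line at row 158 and the rail ends at row 191. So it sticks out well. I'll work out the positions now.

Run:
```python
from h import *
import pickle;o=pickle.load(open('o5.pkl','rb'))
np.set_printoptions(precision=4,suppress=True)
s=ray('wrist',[(279,35.5),(353,37),(345.5,262),(281,262)],.049,o)
t=ray('wrist',[(263.5,191),(363,191)],.0475,o)
k=ray('wrist',[(281,158),(348,159)],.049,o)
print(s,'\n',t,t.mean(0),'scribe',k.mean(0),'c',s.mean(0),np.linalg.norm(s[0]-s[3]),np.linalg.norm(s[2]-s[3]))
ax=lambda v:np.degrees(np.arctan2(v[1],v[0]));print(ax(s[0]-s[3]),ax(s[1]-s[2]))
M=R.from_quat(o['eef_rot']).as_matrix()
for n,q in(('front',(s[2]+s[3])/2),('edge',t.mean(0)),('scribe',k.mean(0)),('back',(s[0]+s[1])/2)): print(n,(q-o['position'])@M*1000)
b=ray('top',(np.array([(275,230),(379,264),(210,397),(304,429)])+.5)/5-.5+np.array([165,150]),.049)
print('top back',((b[:2].mean(0)-o['position'])@M)*1000,'scribe',((b[2:].mean(0)-o['position'])@M)*1000)
```

```text
[[0.6094 0.1891 0.049 ]
 [0.5964 0.1518 0.049 ]
 [0.4744 0.193  0.049 ]
 [0.4869 0.2316 0.049 ]] 
 [[0.5327 0.2266 0.0475]
 [0.5142 0.1698 0.0475]] [0.5235 0.1982 0.0475] scribe [0.5417 0.1914 0.049 ] c [0.5418 0.1914 0.049 ] 0.12961348404266462 0.04063637470731469
-19.151815813653933 -18.660146733927228
front [-15.1567  -4.2004 124.0518]
edge [ 29.9165  -4.0219 125.577 ]
scribe [ 49.414   -3.1802 124.088 ]
back [114.0606  -2.1507 124.1243]
top back [113.7265   0.1683 124.1243] scribe [ 48.7502  -2.0318 124.0877]
```

Emit:
{"name": "jog_arm", "arguments": {"deltas": [[0,-1,10,0.3,1],[0,-3,35,1,1],[0,-3.7,65,1,0.9],[0,-3.7,90,1,0.8],[0,-3.7,110,1,0.8],[0,-3.7,119,1,0.8],[0,-3.7,122,1,0.8],[0,-3.7,122,1,0.8],[0,-3.7,122,1,0.8]]}}

```text
t: 8.42
position: [0.4948, 0.2079, 0.0516]
eef_rot: [0.986, -0.165, 0.0, -0.0]
wrist_force: [0.3, -0.8, 0.2]
width: 0.0684
```

Run:
```python
from h import *
o=observe();print(o['t'],o['position'],o['width'],o['qpos'],o['wrist_force'])
p,d=snapshot('wrist');cv2.imwrite('pics/w6.png',p)
p,d=snapshot('scene');cv2.imwrite('pics/s6.png',cv2.resize(p[230:400,130:320],None,fx=4,fy=3.5))
```

```text
8.4167 [0.49476178 0.2078662  0.05164996] 0.06840525362411483 [-0.30508641  0.57090894 -0.26320712  1.97400676  0.24266817  0.62547371
 -2.62817979] [ 0.33391346 -0.7802664   0.15734602]
```

View pics/w6.png

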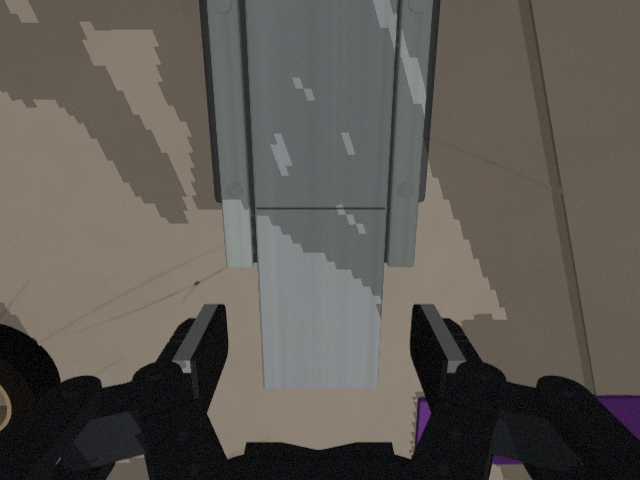

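View pics/s6.png

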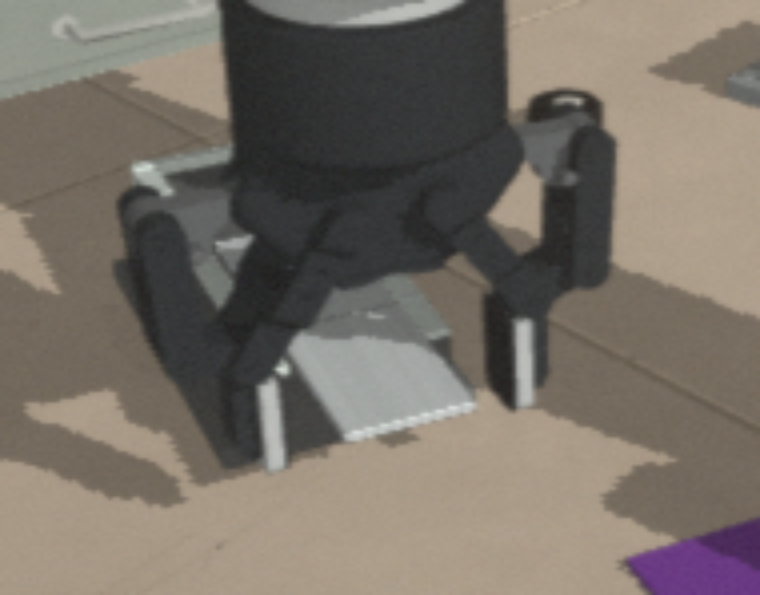

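The fingers straddle the overhanging end evenly: strip at columns 263–379, pads at about 225 and 413. I'll close.

Emit:
{"name": "jog_arm", "arguments": {"deltas": [[0,0,0,0,0.4],[0,0,0,0,0.2],[0,0,0,0,0],[0,0,0,0,0],[0,0,0,0,0],[0,0,0,0,0],[0,0,0,0,0]]}}

```text
t: 9.1
position: [0.4945, 0.2077, 0.0513]
eef_rot: [0.986, -0.165, 0.0, -0.0]
wrist_force: [-0.2, -1.0, 5.8]
width: 0.0383
```

Emit:
{"name": "jog_arm", "arguments": {"deltas": [[0,0,-3,0,0],[0,0,-8,0,0],[0,0,-14,0,0],[0,0,-20,0,0],[0,0,-25,0,0],[0,0,-25,0,0]]}}

```text
t: 9.6
position: [0.4947, 0.2079, 0.0773]
eef_rot: [0.986, -0.165, 0.001, -0.001]
wrist_force: [0.1, 0.3, -1.0]
width: 0.0382
```

Run:
```python
from h import *
o=observe();print(o['t'],o['position'],o['width'],o['wrist_force'],o['torque'])
p,d=snapshot('wrist');cv2.imwrite('pics/w7.png',p)
p,d=snapshot('scene');cv2.imwrite('pics/s7.png',cv2.resize(p[210:400,130:320],None,fx=3,fy=3))
```

```text
9.6 [0.49474041 0.20791526 0.07727212] 0.03820211716577549 [ 0.05763007  0.27173744 -0.99301036] [ 0.07874711  0.10670676 -0.03894944]
```

View pics/w7.png

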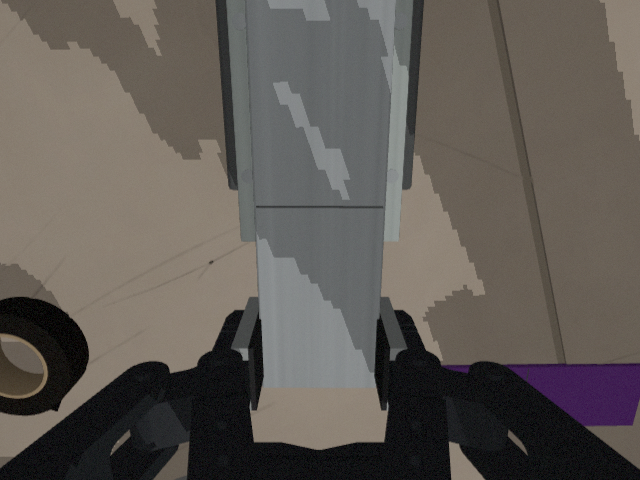

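View pics/s7.png

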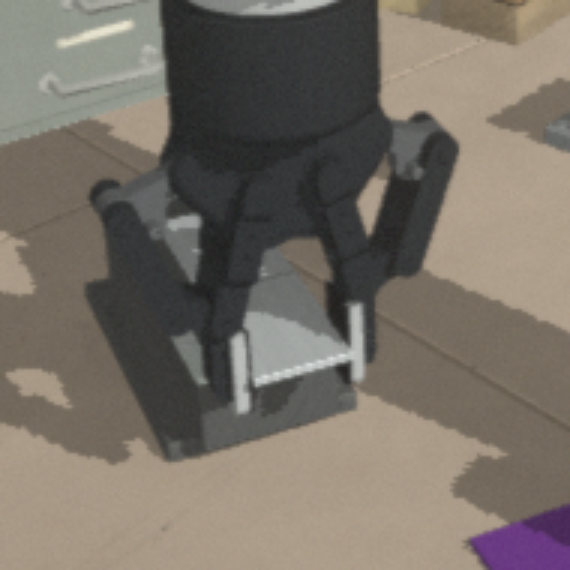

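The strip hangs level between the pads, its scribed line at row 207 and its front end at row 387. Now I'll carry it over to the rest.

Emit:
{"name": "jog_arm", "arguments": {"deltas": [[0,0,-10,0,0],[0,0,-25,0,0],[0,0,-42,0,0],[3,6,-55,-0.5,0],[9,18,-60,-1.5,0],[18,35,-60,-3,0],[30,58,-60,-5,0],[42,82,-60,-7,0],[54,106,-60,-9,0],[66,130,-60,-11,0],[78,153,-60,-13,0],[90,176,-60,-15,0]]}}

```text
t: 10.7
position: [0.5219, 0.0105, 0.1365]
eef_rot: [0.999, -0.034, -0.0, 0.0]
wrist_force: [0.2, 0.2, -1.0]
width: 0.0379
```

Emit:
{"name": "jog_arm", "arguments": {"deltas": [[14,20,0,-2,0],[26,40,0,-4,0],[38,60,0,-6,0],[50,80,0,-8,0],[60,98,0,-9.5,0],[68,110,0,-10.5,0],[71,115,0,-11,0],[71,115,0,-11,0],[71,115,0,-11,0]]}}

```text
t: 11.45
position: [0.5844, -0.107, 0.136]
eef_rot: [0.998, 0.061, -0.0, -0.0]
wrist_force: [-1.0, 0.6, -2.4]
width: 0.0381
```

Run:
```python
from h import *
np.set_printoptions(precision=4,suppress=True)
o=observe();print(o['t'],o['position'],o['width'],o['qpos'],np.abs(o['qd']).max(),R.from_quat(o['eef_rot']).as_matrix()[:2,0])
import pickle;pickle.dump(o,open('o8.pkl','wb'))
p,d=snapshot('wrist');cv2.imwrite('pics/w8.png',p)
p,d=snapshot('top');cv2.imwrite('pics/t8.png',p)
```

```text
11.45 [ 0.5844 -0.107   0.136 ] 0.0381145696613725 [ 0.3449  0.5382 -0.3628  1.7619  0.2365  0.8851 -1.5702] 0.01629846144047339 [0.9925 0.122 ]
```

View pics/w8.png

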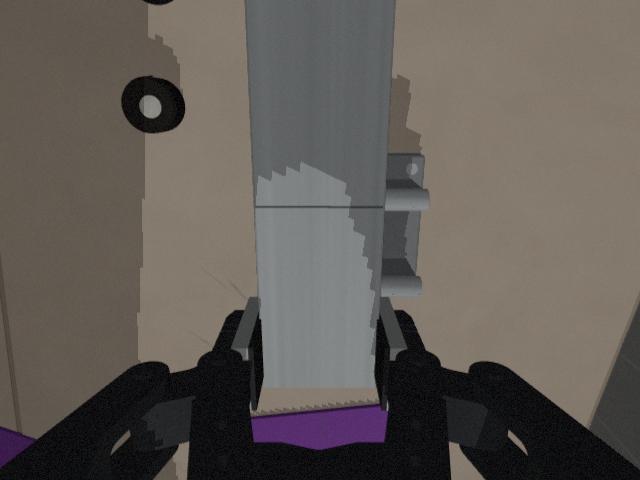

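View pics/t8.png

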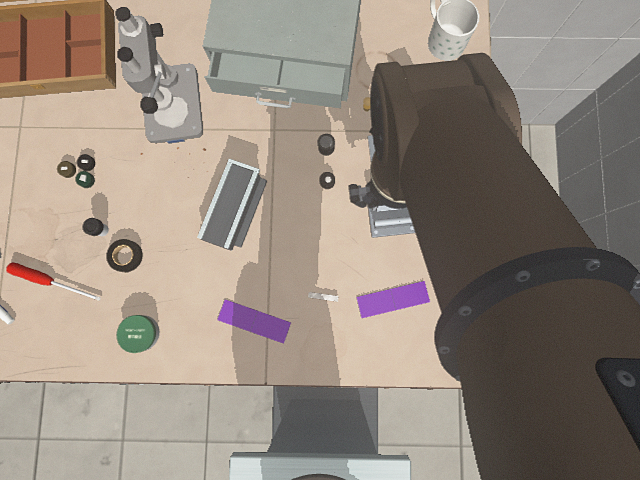

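I turned the second call's shift in stale axes, so it is off by (-44, +21) mm in tool axes; the strip is still level and held. I'll correct that at height and lower a bit.

Emit:
{"name": "jog_arm", "arguments": {"deltas": [[-6,3,0,0,0],[-18,9,0,0,0],[-32,15,10,0,0],[-41,20,25,0,0],[-44,21,40,0,0],[-44,21,45,0,0],[-44,21,45,0,0],[-44,21,45,0,0]]}}

```text
t: 12.22
position: [0.5438, -0.1338, 0.0914]
eef_rot: [0.998, 0.061, 0.0, -0.0]
wrist_force: [0.6, -1.0, -0.5]
width: 0.0383
```

Run:
```python
from h import *
np.set_printoptions(precision=4,suppress=True)
o=observe();print(o['t'],o['position'],o['width'],np.abs(o['qd']).max(),R.from_quat(o['eef_rot']).as_matrix()[:2,0])
import pickle;pickle.dump(o,open('o9.pkl','wb'))
p,d=snapshot('wrist');cv2.imwrite('pics/w9.png',p)
th=np.radians(7);c,s=np.cos(th),np.sin(th)
X=[[.5915+c*a-s*b,-.1268+s*a+c*b,.041] for a in(25,-25) for b in (37,-37) for a,b in [(a/1e3,b/1e3)]]
print('expected roller axis ends',proj('wrist',X,o))
```

```text
12.2167 [ 0.5438 -0.1338  0.0914] 0.03828745039610085 0.018989410120925296 [0.9925 0.1226]
expected roller axis ends [[222.4773 121.6815]
 [406.1487 184.5341]
 [230.7263 241.9487]
 [406.1408 184.6541]]
```

View pics/w9.png

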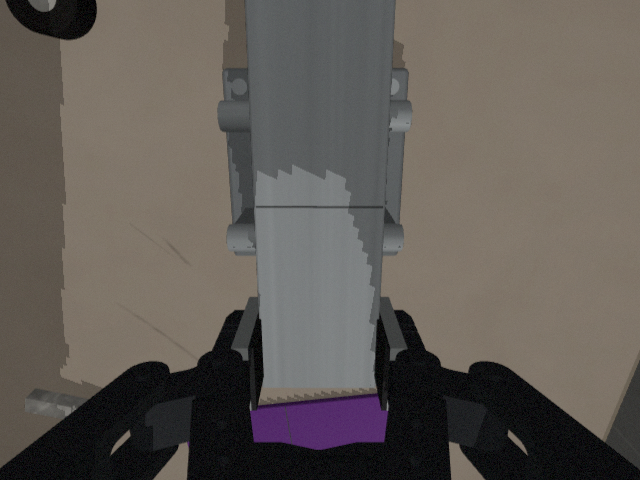

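The rollers' ends show at (219,116)/(411,116) and (228,238)/(403,237), square to the strip and nearly centred under it. I'll compute the remaining offset.

Run:
```python
from h import *
import pickle;o=pickle.load(open('o9.pkl','rb'))
np.set_printoptions(precision=1,suppress=True)
M=R.from_quat(o['eef_rot']).as_matrix()
q=ray('wrist',[(219,116),(411,116),(403,237.5),(228,238)],.042,o)
q=(q-o['position'])@M*1000;print(q,q.mean(0))
zs=o['position'][2]-(.0513-.049)
k=(ray('wrist',[(256,207),(384,207),(263,388),(378,388)],zs,o)-o['position'])@M*1000;print(k,k[:2].mean(0))
```

```text
[[ 75.4 -39.   49.4]
 [ 75.4  35.9  49.4]
 [ 25.5  35.9  49.4]
 [ 25.3 -38.9  49.4]] [50.4 -1.5 49.4]
[[ 50.5 -18.9   2.3]
 [ 50.5  19.4   2.3]
 [-14.1 -19.5   2.3]
 [-14.1  20.5   2.3]] [50.5  0.3  2.3]
```

Emit:
{"name": "jog_arm", "arguments": {"deltas": [[0,-0.5,4,0,0],[0,-1,11,0,0],[0,-1.5,19,0,0],[0,-1.8,26,0,0],[0,-1.8,31,0,0],[0,-1.8,34,0,0],[0,-1.8,36,0,0],[0,-1.8,37,0,0],[0,-1.8,37,0,0]]}}

```text
t: 13.02
position: [0.5435, -0.1321, 0.0541]
eef_rot: [0.998, 0.061, -0.0, 0.0]
wrist_force: [-1.6, -0.2, 0.6]
width: 0.0385
```

Emit:
{"name": "jog_arm", "arguments": {"deltas": [[0,0,0.5,0,0],[0,0,1,0,0],[0,0,1,0,0]]}}

```text
t: 13.27
position: [0.5438, -0.1322, 0.0536]
eef_rot: [0.998, 0.061, 0.0, 0.0]
wrist_force: [-2.3, 1.0, 5.9]
width: 0.0384
```

It has touched down (5.9 N). I'll open up and then lift straight up.

Emit:
{"name": "jog_arm", "arguments": {"deltas": [[0,0,0,0,0.5],[0,0,0,0,0.6],[0,0,0,0,0.75],[0,0,0,0,0.85],[0,0,0,0,0.85],[0,0,0,0,0.85]]}}

```text
t: 13.77
position: [0.5436, -0.1322, 0.053]
eef_rot: [0.998, 0.061, 0.0, 0.0]
wrist_force: [-0.5, 0.4, 0.5]
width: 0.0723
```

Run:
```python
from h import *
o=observe();print(o['t'],o['position'],o['width'],o['wrist_force'])
p,d=snapshot('wrist');cv2.imwrite('pics/w10.png',p)
```

```text
13.7667 [ 0.54361117 -0.13221857  0.05298386] 0.07230902497120258 [-0.53460839  0.36480962  0.5432687 ]
```

View pics/w10.png

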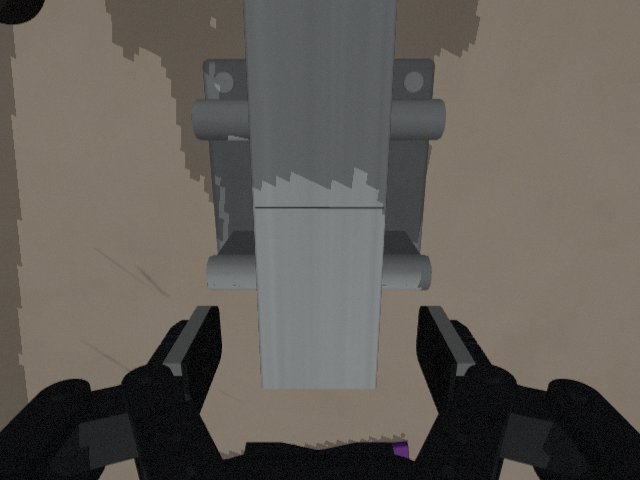

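The fingers are clear on both sides, and the strip lies centred on both rollers. I'll lift off.

Emit:
{"name": "jog_arm", "arguments": {"deltas": [[0,0,-5,0,0.85],[0,0,-15,0,0.85],[0,0,-35,0,0.85],[0,0,-60,0,0.85],[-20,0,-85,0,0.85],[-50,0,-105,0,0.85],[-80,0,-115,0,0.85],[-100,0,-120,0,0.85],[-105,0,-120,0,0.85],[-105,0,-120,0,0.85],[-105,0,-120,0,0.85],[-105,0,-120,0,0.85]]}}

```text
t: 14.82
position: [0.4405, -0.1448, 0.1732]
eef_rot: [0.998, 0.062, 0.001, -0.0]
wrist_force: [0.3, -0.2, 0.2]
width: 0.0727
```

Run:
```python
from h import *
np.set_printoptions(precision=4,suppress=True)
o=observe();print(o['t'],o['position'],o['width'],np.abs(o['qd']).max())
import pickle;pickle.dump(o,open('o11.pkl','wb'))
p,d=snapshot('wrist');cv2.imwrite('pics/w11.png',p)
p,d=snapshot('scene');cv2.imwrite('pics/s11.png',p)
for th in ('strip_center','rest_top','loupe','specimen_3','notched_bar_0'):
  for c in('wrist','scene'): print(c,th,[(r['p'],r['at']) for r in place_of(c,th)])
```

```text
14.8167 [ 0.4405 -0.1448  0.1732] 0.07269608905328362 0.010676185870096088
wrist strip_center [(0.78, [0.4299, -0.1278, 0.0034])]
scene strip_center [(0.95, [0.4241, -0.1292, 0.0112]), (0.63, [0.3839, 0.1278, 0.002]), (0.56, [0.593, -0.1301, 0.052])]
wrist rest_top []
scene rest_top [(0.72, [0.5931, -0.125, 0.0468])]
wrist loupe []
scene loupe [(0.94, [0.7173, -0.0014, 0.0001])]
wrist specimen_3 []
scene specimen_3 [(0.71, [0.6509, -0.0043, 0.0031])]
wrist notched_bar_0 [(0.76, [0.4323, -0.0022, -0.0017])]
scene notched_bar_0 [(0.77, [0.4328, -0.0019, -0.0017])]
```

View pics/w11.png

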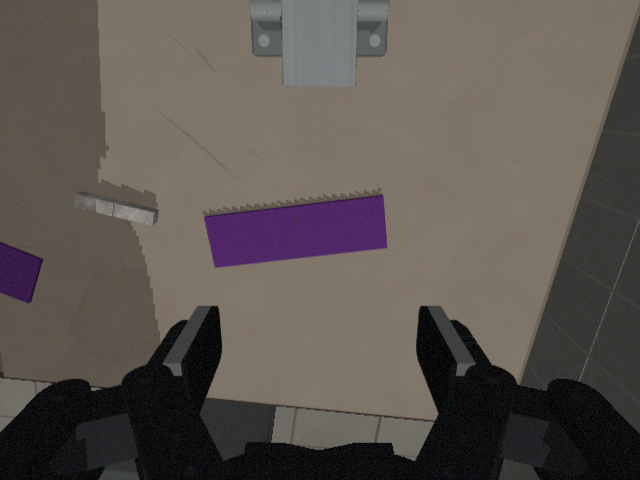

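View pics/s11.png

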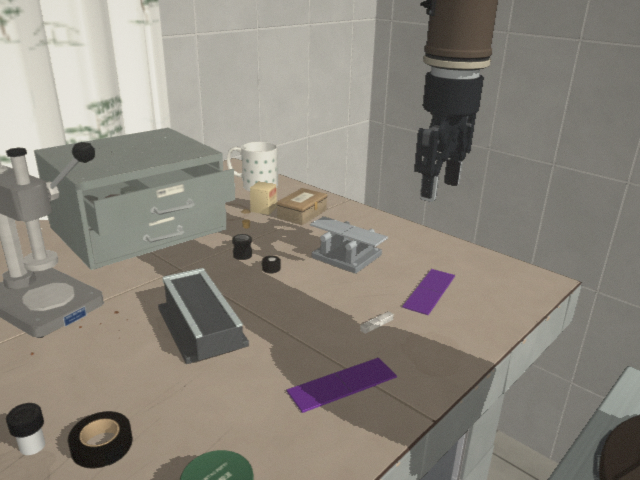

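The scene picture shows the strip lying across both rollers at (348,232), with the bystanders where they were. One last measurement from the wrist picture at release, then I hand in.

Run:
```python
from h import *
np.set_printoptions(precision=1,suppress=True)
import pickle
o=observe()
o={'position':np.array([.5436,-.1322,.0530]),'eef_rot':o['eef_rot']}
M=R.from_quat(o['eef_rot']).as_matrix()
a=((ray('wrist',[(194,119),(444,119),(430,272),(208,272)],.042,o)-o['position'])@M*1000).mean(0)
s=(ray('wrist',[(255,207.5),(384,207.5),(262,388),(377,388)],.051,o)-o['position'])@M*1000
print('rest',a,'scribe',s[:2].mean(0),'front',s[2:].mean(0))
finish_job()
```

```text
rest [50.7 -0.  11. ] scribe [50.4  0.1  2. ] front [-13.9   0.1   2. ]
the job is handed in; nothing more can be done
```

The strip is lying flat across both rollers of the bend rest, let go, and the job is handed in at about 15 s of the 42 s allowed. `finish_job` gives no verdict.

- **Slide:** I pressed the closed fingertips on the strip with 5–10 N and dragged it 52 mm. The wrist picture put it 45 mm past the tray's front edge, lying flat.
- **Carry:** I pinched the end across its width, 16 mm from the tip, and carried it over level. One carry move used stale tool axes and ended 44 mm and 21 mm off; I corrected this at height before lowering.
- **Placing:** In the wrist picture taken just after opening, the strip's scribed line was within about 0.5 mm of the middle of the rollers both ways. The strip was square to them within about 1°.
- **After backing off:** The scene picture still shows the strip on both rollers, with the fingers well clear. The bystanders are where they were, within the networks' few millimetres of error.

**Checks that disagreed:**
- The scene network put the strip about 5 mm sideways of the rest's centre, which is within its own error and the 12 mm limit.
- The networks also kept reporting the purple look-alikes as the strip; I ignored those.
- The strip's angle in the tray read between -18° and -20° depending on the camera. I gripped at -19°, and it was held straight.

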